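Load four reagent containers into their matching nests on an analyser deck

TASK

Load the analyser's deck: put each of the four reagent containers (small round vial, large round bottle, rectangular pack, T-shaped pack) into the nest whose outline matches its shape and size, turned so that it drops fully down onto the nest's floor. Keep them upright, set them down rather than dropping them, and leave all four standing in their nests.

Things in the scene. Friction and masses are not known exactly. Their poses are not given: they have to be found in the camera images.
- vial: Small round vial, white with a grey cap of almost the same width: 40 mm across, 80 mm high (cap: top 26 mm), about 90 g. Loose, standing. Origin: centre of the underside; z up the axis.
- bottle: Large round bottle, white, body 70 mm across and 54 mm high, sloping shoulder up to 66 mm, then a grey ribbed cap 42 mm across and 30 mm high to grip by (top at 96 mm); about 240 g. Loose, standing. Origin: centre of the underside; z up the axis.
- pack: Rectangular white reagent pack, 36 mm (its x) by 84 mm (its y), 72 mm high, with a low grey cap 26 mm across and 10 mm high on the middle of its top; about 200 g. Loose, standing. Origin: centre of the underside; z up.
- tpack: T-shaped white reagent pack, 45 mm high, with a grey upright fin on top to grip by; about 200 g. Seen from above the bar of the T reaches x -25 to +11 mm and y -42 to +42 mm; its stem reaches on to x +41 mm, y -17 to +17 mm. The fin stands over the origin: 16 mm thick (x), 50 mm long (y), from 45 to 85 mm height. Loose, standing. Origin: on the underside, below the middle of the fin; x points along the stem, z up.
- nest_vial: Small round nest, opening 52 mm across. Fixed to the deck, grey rim 12 mm high and 6 mm thick round a black floor 4 mm above the deck. Origin: on the deck (underside), centre of the opening.
- nest_bottle: Large round nest, opening 82 mm across. Fixed to the deck, grey rim 12 mm high and 6 mm thick round a black floor 4 mm above the deck. Origin: on the deck (underside), centre of the opening.
- nest_pack: Rectangular nest, opening 48 mm (its x) by 96 mm (its y). Fixed to the deck, grey rim 12 mm high and 6 mm thick round a black floor 4 mm above the deck. Origin: on the deck (underside), centre of the opening. The rectangular pack fits either way round, their y axes parallel.
- nest_tpack: T-shaped nest: the outline of the T-shaped pack with 6 mm free all round (opening x -31 to +17 mm, y -48 to +48 mm, with the stem on to x +47 mm, y -23 to +23 mm). Fixed to the deck, grey rim 12 mm high and 6 mm thick round a black floor 4 mm above the deck. Origin: on the deck (underside), where the T-shaped pack's origin belongs; x points along the stem. The T-shaped pack drops in only with its stem in the stem of the nest (axes x the same way).
There are look-alikes about, which are no part of the job. Leave any blue or green look-alike of the vial alone.

How it is judged:
By the outcome, as a careful person would: the job done as asked, in the order asked, and still so for the second after the job is handed in, with the robot touching nothing.
It also fails if it takes over 115 s, if anything falls off the work surface, if the arm or the gripper's body presses on something with over 40 N, if the wrist force passes 120 N, or if a joint passes its speed limit or range.

ROBOT

A 6-joint arm with a two-finger parallel gripper is mounted at the origin on the work surface. World frame = base frame: x ahead of the robot, y to its left, z up, the work surface at z = 0. Lengths are in m, angles in degrees, forces in N, time in s.
With the tool pointing down it reaches from about 0.3 to 0.75 m from the base axis. Payload 8.5 kg.
Tool frame: the origin (TCP) lies on the centre line of the jaws, within the pads' length; the fingertips stand 14 mm ahead of it and the grasp point (between the pads) lies 5 mm behind it; z points along the fingers, x is the direction in which the jaws open and shut, and the axes are right-handed (so a half turn about z gives the same grasp; the last joint's range is limited). The gripper opens to 85 mm and grips with 20 to 120 N. Pads are 22 mm wide; open, the fingers measure 114 mm over their backs; the gripper's body (76 mm by 85 mm) begins 54 mm behind the grasp point. The pads swing forward as they close: fully open they stand 13 mm farther back than shut.
Start: joints at [61.92, 21.807, 74.336, -0, 83.858, -12.336], TCP at [0.149, 0.529, 0.245] pointing down, gripper open.
Joint ranges: [-178.18, 178.18], [-50.72, 133.34], [12.68, 142.11], [-81.47, 261.47], [9.98, 163.14], [-165.26, 165.26]. Speed limits (degrees/s): [136.94, 136.94, 180, 180, 180, 180].

INTERFACE

Orientations are given as a 3x3 rotation matrix whose columns are the frame's x, y, z axes.
In Python, from rig import * gives the robot as it stands.
- The arm moves only by the shell command python3 -m crank 'ROWS' [FORCE]. ROWS is JSON, one flat list of numbers, 7 for each row, row after row: the turn, a rotation vector about the world's x, y, z in rad, then the shift along the world's x, y, z in m, then the opening in per cent of the stroke, from 0 (shut) to 100 (fully open). A call has 1 to 20 rows; each row shifts and turns the commanded pose from where the row before left it; what a row does not reach is not made up. A row lasts 1/10 s, in which the tool goes at most 50 mm and 8.59 degrees, less where a joint would pass 70% of its speed; a pose out of reach is approached as far as the arm can. A call is refused whole if a number of a shift passes 0.05 or a number of a turn 0.15, either way. A call with a gripper value outside its range is refused whole. The fingers move at their own pace and stop on an object; FORCE is the grip in N (left out, the last holds). Time passes only in rows, so rows that do not move let the fingers close. It gives the time, the measured TCP pose, the force and the opening at its end, in the units of the state.
- observe(): the state, without advancing time (a new reading comes with each control period).
- get_image(name): name is "side" or "top"; returns a dict with "frame" (420x560x3 uint8, red, green, blue), "fov_y" (degrees; the focal length in pixels is half the picture's height over the tangent of half this angle, whatever the lens; pixels are square), "cx", "cy" (the principal point, pixels), "k1" (the pictures are not rectified: a ray, as slopes to the right and down, at radius r is drawn at 1 + k1 r^2 times it, then the intrinsics apply), "world_to_cam" (4x4, takes a point from world to camera coordinates). Camera axes: x right, y up, looking along -z (the intrinsics and any distortion apply to the point x, -y, -z); pixel columns grow to the right and rows downward; lengths in m; the calibration is good to about 2 mm. A picture is of the moment at which its call begins. There is no depth.
- close_job(): hands the job in, once; it reports no verdict.
The state is a dict: "time_s": time; "q": joint angles; "qvel": joint speeds; "joint_efforts": joint torques, N m; "position": TCP position; "tool_rot": TCP orientation; "ft_force": force on the tool from outside, world axes, zero at the start; "wrist_torque": the same for the moment, N m; "grip_width": finger opening in m.
Only numpy, scipy, OpenCV 4.12 (cv2) and the standard library are available. Lean on these libraries where they do the work, as an engineer would, in place of code of your own. Each camera call takes 0.05 s, during which the arm holds its last target. There are 200 camera calls.

## Working session

There is one attempt and no reset: what is moved stays moved. The work goes in short steps, Python scripts to look and compute and a shell command to move; the robot and the scene stay as the last step left them, time stands still between calls to the robot, and variables do not carry over. Pictures are saved under pics/ and viewed, about 12 in all and at most 16, crops included, and the job is handed in when it is done.

```bash
mkdir -p pics; ls; python3 - <<'E'
from rig import *
import cv2
for n in("top","side"):
    d=get_image(n); cv2.imwrite(f"pics/{n}0.png",d["frame"][:,:,::-1])
    print(n,d["fov_y"],d["cx"],d["cy"],d["k1"],d["world_to_cam"])
print(observe())
E
```

```text
pics
top 56.915678861844455 278.9616323711449 206.05657014236172 -0.059563424005820265 [[ 0.14092351 -0.99001529  0.00320815 -0.07544203]
 [ 0.96796157  0.13846307  0.20947168 -0.50912599]
 [-0.20782437 -0.02641412  0.97780945 -0.8504295 ]
 [ 0.          0.          0.          1.        ]]
side 50.79578613071948 276.9689232942264 207.40264760378628 -0.14721977498196062 [[ 0.89624674 -0.4433168   0.01456023 -0.49104199]
 [ 0.23356235  0.49958719  0.83418299 -0.16313984]
 [-0.37708143 -0.74423307  0.5512955  -0.87699935]
 [ 0.          0.          0.          1.        ]]
{'time_s': 0.1, 'q': array([ 6.19207180e+01,  2.18368767e+01,  7.43796098e+01,  2.76452799e-04,
        8.38571614e+01, -1.23372145e+01]), 'qvel': array([ 0.03029578,  0.01162945, -0.14267147,  0.04986055, -0.00212336,
        0.02642917]), 'joint_efforts': array([ 3.86794272e-03, -4.49225628e+01, -2.31653559e+01, -1.38385221e-04,
        3.70554728e-03,  1.04207817e-05]), 'position': array([0.14911629, 0.52914767, 0.24478059]), 'tool_rot': array([[ 2.71307315e-01,  9.62492582e-01, -6.09260215e-04],
       [ 9.62491957e-01, -2.71307855e-01, -1.13184468e-03],
       [-1.25468919e-03, -2.79330314e-04, -9.99999174e-01]]), 'ft_force': array([-2.17498753e-04, -5.50774124e-01, -5.43061438e-01]), 'wrist_torque': array([0.03116829, 0.02067816, 0.03335884]), 'grip_width': 0.08525734889595789}
```

View pics/top0.png

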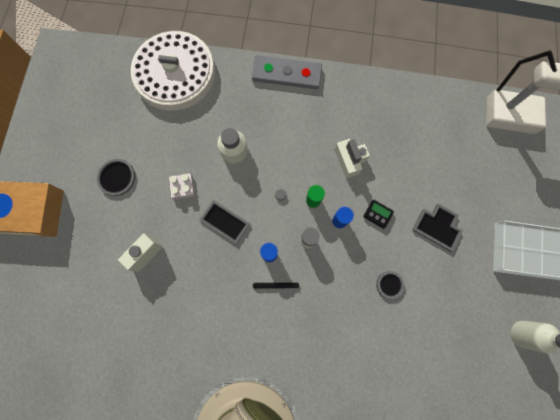

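View pics/side0.png

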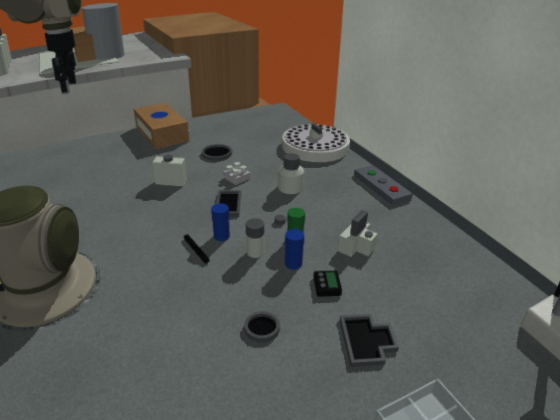

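Top view: vial cap is at (310,238), bottle cap (230,138), pack (138,252) and tpack (352,155). The nests are vial (390,285), bottle (116,177), pack (226,222) and tpack (438,228). The side view shows the same things. Next I'll measure them.

```bash
cat > h.py <<'E'
from rig import *
import numpy as np, cv2
def cast(d,px,z):
    px=np.asarray(px,float).reshape(-1,1,2); f=d["frame"].shape[0]/2/np.tan(np.radians(d["fov_y"]/2))
    K=np.array([[f,0,d["cx"]],[0,f,d["cy"]],[0,0,1]])
    n=cv2.undistortPoints(px,K,np.array([d["k1"],0,0,0]))[:,0]
    W=np.array(d["world_to_cam"]);R,t=W[:3,:3],W[:3,3]; c=-R.T@t
    r=np.c_[n[:,0],-n[:,1],-np.ones(len(n))]@R
    return c[:2]+r[:,:2]*((z-c[2])/r[:,2])[:,None]
def blob(mask,at,rad=30):
    m=np.zeros_like(mask); x,y=at; m[max(0,y-rad):y+rad,max(0,x-rad):x+rad]=mask[max(0,y-rad):y+rad,max(0,x-rad):x+rad]
    cs,_=cv2.findContours(m,cv2.RETR_EXTERNAL,cv2.CHAIN_APPROX_NONE)
    return min(cs,key=lambda c:-cv2.pointPolygonTest(c,at,True) if cv2.contourArea(c)>15 else 1e9)
E
python3 - <<'E'
from h import *
d=get_image("top");s=get_image("side")
im=d["frame"];g=im.max(2)
blk=(g<45).astype(np.uint8)*255
for n,at in dict(nv=(390,285),nb=(116,177),np=(226,222),nt=(438,232)).items():
    c=blob(blk,at)
    p=cast(d,c,.008)*1000
    r=cv2.minAreaRect(p.astype(np.float32)); print(n,np.round(cv2.minEnclosingCircle(p.astype(np.float32)),1) if n in("nv","nb") else "",r,len(c))
    print(np.round(cv2.boxPoints(r)).tolist())
T=[]
for a,pts in((im,[(310,240),(232,145),(138,252),(352,155),(438,230)]),(s["frame"],[(255,238),(290,173),(170,171),(357,233),(366,340)])):
    T.append(np.hstack([cv2.resize(a[y-32:y+32,x-32:x+32],(160,160) if 0 else (256,256),interpolation=cv2.INTER_NEAREST) for x,y in pts[:3]]))
    T.append(np.hstack([cv2.resize(a[y-32:y+32,x-32:x+32],(256,256),interpolation=cv2.INTER_NEAREST) for x,y in pts[3:]]))
cv2.imwrite("pics/c1.png",np.vstack([T[0],np.hstack([T[1],T[3][:,:256]])])[:,:,::-1])
E
```

```text
Traceback (most recent call last):
ValueError: setting an array element with a sequence. The requested array has an inhomogeneous shape after 1 dimensions. The detected shape was (2,) + inhomogeneous part.
```

```bash
python3 - <<'E'
from h import *
d=get_image("top");s=get_image("side")
im=d["frame"];g=im.max(2)
blk=(g<45).astype(np.uint8)*255
for n,at in dict(nv=(390,285),nb=(116,177),np=(226,222),nt=(438,232)).items():
    c=blob(blk,at)
    p=(cast(d,c,.008)*1000).astype(np.float32)
    r=cv2.minAreaRect(p); print(n,cv2.minEnclosingCircle(p),r,len(c))
    print(np.round(cv2.boxPoints(r)).tolist())
def row(a,pts): return np.hstack([cv2.resize(a[y-32:y+32,x-32:x+32],(256,256),interpolation=cv2.INTER_NEAREST) for x,y in pts])
cv2.imwrite("pics/c1.png",np.vstack([row(im,[(310,240),(232,145),(138,252)]),row(im,[(352,155),(438,230)]+[]) if 0 else np.hstack([row(im,[(352,155),(438,230)]),row(s["frame"],[(357,233)])])])[:,:,::-1])
E
```

```text
nv ((373.8752746582031, -289.6369934082031), 24.226377487182617) ((374.5481262207031, -290.31781005859375), (47.12236022949219, 45.56843948364258), 5.306797027587891) 57
[[349.0, -270.0], [353.0, -315.0], [400.0, -311.0], [396.0, -265.0]]
nb ((542.0214233398438, 418.89666748046875), 39.62629318237305) ((541.394287109375, 419.1484680175781), (75.44091796875, 77.78860473632812), 35.96733856201172) 84
[[488.0, 428.0], [534.0, 366.0], [595.0, 410.0], [549.0, 473.0]]
np ((467.8959655761719, 126.0057144165039), 49.629085540771484) ((468.47943115234375, 125.78369140625), (91.62997436523438, 44.295188903808594), 65.25215911865234) 89
[[429.0, 93.0], [469.0, 75.0], [508.0, 158.0], [468.0, 177.0]]
nt ((524.995849609375, -396.70782470703125), 50.85525894165039) ((535.1347045898438, -400.7666015625), (90.64269256591797, 73.4984359741211), 67.83244323730469) 111
[[484.0, -429.0], [552.0, -457.0], [586.0, -373.0], [518.0, -345.0]]
```

View pics/c1.png

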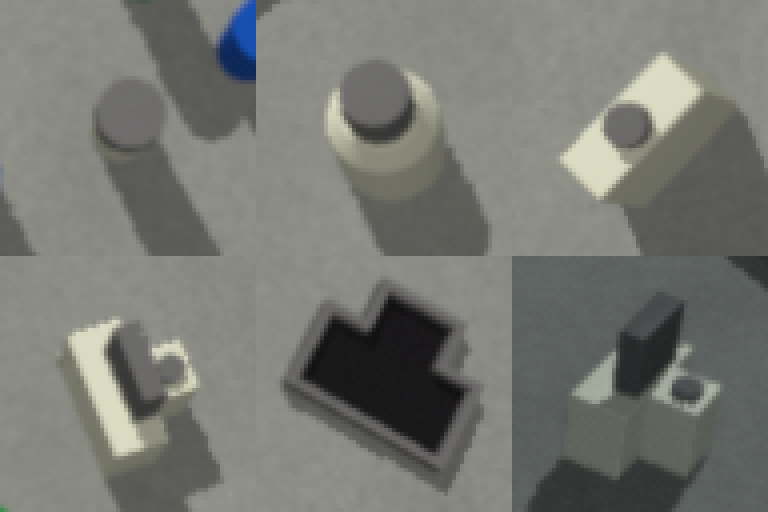

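The tiles show the vial cap, the bottle cap, the pack top with its cap, the tpack fin and stem, and the nest's T outline. I'll turn the corners I picked into positions.

```bash
cat > m.py <<'E'
from h import *
d=get_image("top")
def C(o,pts,z): return cast(d,[(o[0]-32+u/4-.5,o[1]-32+v/4-.5) for u,v in pts],z)*1000
R=lambda a:np.round(a,1).tolist()
print("vial",R(C((310,240),[(131,112)],.08)))
print("bottle",R(C((232,145),[(120,92)],.096)))
print("pack cap",R(C((138,252),[(116,122)],.082)))
p=C((138,252),[(151,52),(193,92),(88,198),(48,158)],.072);print("pack",R(p),R(p.mean(0)),cv2.minAreaRect(p.astype(np.float32)))
p=C((352,155),[(68,82),(115,201),(165,184),(185,86),(198,129)],.045);print("tp",R(p))
b=(p[0]+p[1])/2;s=(p[3]+p[4])/2
print("back mid",b,"stem mid",s,"len",np.linalg.norm(s-b),"ang",np.degrees(np.arctan2(*(s-b)[::-1])),"edge normal", np.degrees(np.arctan2(*(p[1]-p[0])[::-1])),np.linalg.norm(p[1]-p[0]))
# fin top: mask of medium grey
im=d["frame"];print(im[155-32+16:155-32+40:2,352-32+24:352-32+44:1].max(2))
E
python3 m.py
```

```text
vial [[452.5, -82.1]]
bottle [[655.3, 133.3]]
pack cap [[364.3, 300.5]]
pack [[406.5, 292.9], [387.7, 264.4], [320.8, 311.0], [339.2, 338.4]] [363.6, 301.7] ((363.45806884765625, 301.377197265625), (34.17559051513672, 81.60769653320312), 55.942413330078125)
tp [[693.1, -119.9], [621.5, -156.2], [636.5, -185.2], [701.1, -191.5], [674.5, -201.9]]
back mid [ 657.31856848 -138.07398381] stem mid [ 687.75672361 -196.73729987] len 66.08983234136329 ang -62.57692472012343 edge normal -153.10180036388797 80.3134789170694
[[154 167 158 188 217 204 158 136 129 126 119 134 141 140 141 143 140 137
  140 142]
 [217 220 220 210 155 120 112 109 109 109 109 119 135 141 143 143 140 139
  140 141]
 [219 219 208 145  83  85 103 108 108 108 108 111 113 135 144 146 145 143
  139 152]
 [219 209 147  82  59  61  92 105 108 108 107 107 110 136 166 161 192 220
  215 217]
 [218 197 124  67  58  58  63  93 107 108 107 107 110 138 194 214 206 182
  165 177]
 [219 216 180 110  65  58  59  66  96 107 107 107 107 111 136 137 119 109
  107 107]
 [219 219 215 165  97  62  58  59  73  99 107 109 107 107 106 102 105 107
  107 107]
 [220 219 219 210 146  81  59  57  57  79 102 108 108 108 107 107  96  97
  101 103]
 [220 220 219 219 210 145  80  59  58  59  85 104 108 107 107 106 107 119
  130 141]
 [220 220 220 219 218 195 127  70  58  58  62  91 106 108 105  99  99 114
  178 193]
 [214 220 220 220 220 217 183 112  65  58  57  60  68  68  63  60  74 102
  113 113]
 [192 217 220 219 220 219 217 183 112  64  56  56  55  57  61  80 104 111
  111 111]]
```

Everything is located and the known lengths match (T 66.1 mm, pack 82 x 34). First is the pack, at (364,301) with the jaw direction at 56°.

```bash
python3 -m crank '[0,0,-0.0395,0.027,-0.0285,0,100, 0,0,-0.0395,0.027,-0.0285,0,100, 0,0,-0.0395,0.027,-0.0285,0,100, 0,0,-0.0395,0.027,-0.0285,0,100, 0,0,-0.0395,0.027,-0.0285,0,100, 0,0,-0.0395,0.027,-0.0285,0,100, 0,0,-0.0395,0.027,-0.0285,0,100, 0,0,-0.0395,0.027,-0.0285,0,100, 0,0,0,0,0,-0.04,100, 0,0,0,0,0,-0.04,100, 0,0,0,0,0,-0.03,100, 0,0,0,0,0,0,100, 0,0,0,0,0,0,100]' 40
cat > st.py <<'E'
from h import *
s=observe();p=np.array(s["position"])*1000;R=s["tool_rot"]
print("t",s["time_s"],"TCP",p.round(1),"psi",np.degrees(np.arctan2(R[1,0],R[0,0])).round(2),"tilt",R[:2,2].round(4),"F",np.round(s["ft_force"],1),"w",round(s["grip_width"]*1000,1),"q6",s["q"][5].round(1))
E
python3 st.py
```

```text
time_s: 1.65
position: [0.3656, 0.3016, 0.1361]
tool_rot: [[0.557, 0.831, 0.0], [0.831, -0.557, 0.0], [0.0, 0.0, -1.0]]
ft_force: [0.1, -0.1, 0.6]
grip_width: 0.0853
t 1.65 TCP [365.6 301.6 136.1] psi 56.15 tilt [0.0003 0.0002] F [ 0.1 -0.1  0.6] w 85.3 q6 -31.0
```

```bash
python3 -m crank '[0,0,0,-0.0015,-0.0005,-0.03,100, 0,0,0,0,0,-0.03,100, 0,0,0,0,0,-0.026,100, 0,0,0,0,0,0,100, 0,0,0,0,0,0,0, 0,0,0,0,0,0,0, 0,0,0,0,0,0,0, 0,0,0,0,0,0,0, 0,0,0,0,0,0,0, 0,0,0,0,0,0,0, 0,0,0,0,0,0,0, 0,0,0,0,0,0,0]' 40
python3 st.py
```

```text
time_s: 2.85
position: [0.3643, 0.3012, 0.0506]
tool_rot: [[0.557, 0.831, 0.002], [0.831, -0.557, 0.001], [0.002, 0.001, -1.0]]
ft_force: [-1.5, 0.3, 8.2]
grip_width: 0.0357
t 2.85 TCP [364.3 301.2  50.6] psi 56.15 tilt [0.0022 0.0011] F [-1.5  0.3  8.2] w 35.7 q6 -31.0
```

```bash
python3 -m crank '[0,0,0,0,0,0.015,0, 0,0,0,0,0,0.025,0, 0,0,0,0,0,0.03,0, 0,0,0,0,0,0.03,0, 0,0,-0.1177,0.0087,-0.0146,0,0, 0,0,-0.1177,0.0087,-0.0146,0,0, 0,0,-0.1177,0.0087,-0.0146,0,0, 0,0,-0.1177,0.0087,-0.0146,0,0, 0,0,-0.1177,0.0087,-0.0146,0,0, 0,0,-0.1177,0.0087,-0.0146,0,0, 0,0,-0.1177,0.0087,-0.0146,0,0, 0,0,-0.1177,0.0087,-0.0146,0,0, 0,0,-0.1177,0.0087,-0.0146,0,0, 0,0,-0.1177,0.0087,-0.0146,0,0, 0,0,-0.1177,0.0087,-0.0146,0,0, 0,0,-0.1177,0.0087,-0.0146,0,0, 0,0,0,0,0,0,0, 0,0,0,0,0,0,0]' 40
python3 st.py; python3 - <<'E'
from h import *
a=get_image("top")["frame"];b=get_image("side")["frame"]
cv2.imwrite("pics/c2.png",np.hstack([cv2.resize(a[150:290,160:300],None,fx=2.8,fy=2.8),cv2.resize(b[100:240,160:300],None,fx=2.8,fy=2.8)])[:,:,::-1])
E
```

```text
time_s: 4.65
position: [0.4678, 0.1257, 0.1495]
tool_rot: [[0.909, -0.417, -0.0], [-0.417, -0.909, 0.0], [-0.0, -0.0, -1.0]]
ft_force: [-0.3, -0.0, -2.1]
grip_width: 0.0357
t 4.65 TCP [467.8 125.7 149.5] psi -24.67 tilt [-0.0002  0.0002] F [-0.3 -0.  -2.1] w 35.7 q6 25.7
```

View pics/c2.png

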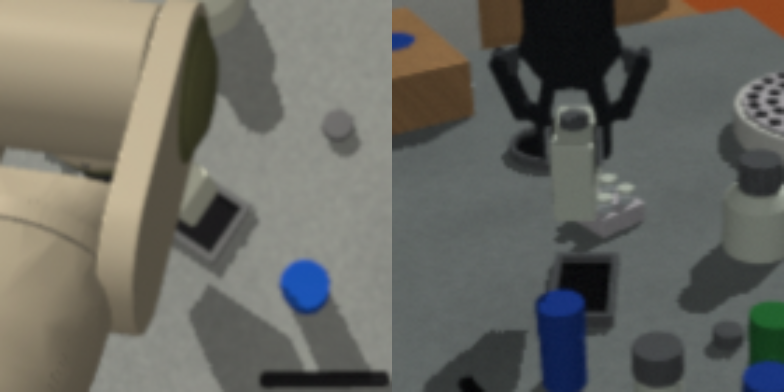

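The pack hangs upright over its nest in both views. Lowering it.

```bash
python3 -m crank '[0,0,0,0.0005,0,-0.03,0, 0,0,0,0,0,-0.03,0, 0,0,0,0,0,-0.015,0, 0,0,0,0,0,-0.008,0, 0,0,0,0,0,-0.005,0, 0,0,0,0,0,-0.004,0, 0,0,0,0,0,-0.002,0, 0,0,0,0,0,0,0, 0,0,0,0,0,0,0]' 40
python3 st.py
```

```text
time_s: 5.65
position: [0.4688, 0.1257, 0.0557]
tool_rot: [[0.908, -0.419, 0.001], [-0.419, -0.908, 0.0], [0.001, -0.0, -1.0]]
ft_force: [-0.2, 0.3, -1.3]
grip_width: 0.0355
t 5.65 TCP [468.8 125.7  55.7] psi -24.77 tilt [0.0008 0.0001] F [-0.2  0.3 -1.3] w 35.5 q6 25.8
```

```bash
python3 -m crank '[0,0,0,0,0,-0.001,0, 0,0,0,0,0,-0.001,0, 0,0,0,0,0,0,0]' 40
python3 st.py
```

```text
time_s: 5.95
position: [0.4689, 0.1257, 0.0546]
tool_rot: [[0.908, -0.419, 0.001], [-0.419, -0.908, 0.0], [0.001, -0.001, -1.0]]
ft_force: [-2.6, 0.2, 14.2]
grip_width: 0.0355
t 5.95 TCP [468.9 125.7  54.6] psi -24.77 tilt [0.0014 0.0001] F [-2.6  0.2 14.2] w 35.5 q6 25.8
```

```bash
python3 -m crank '[0,0,0,0,0,0,75, 0,0,0,0,0,0,75, 0,0,0,0,0,0,75, 0,0,0,0,0,0,75, 0,0,0,0,0,0.03,75, 0,0,0,0,0,0.03,75, 0,0,0,0,0,0.035,75, 0,0,0,0,0,0,75, 0,0,0.1217,-0.0016,-0.0208,0,75, 0,0,0.1217,-0.0016,-0.0208,0,75, 0,0,0.1217,-0.0016,-0.0208,0,75, 0,0,0.1217,-0.0016,-0.0208,0,75, 0,0,0.1217,-0.0016,-0.0208,0,75, 0,0,0.1217,-0.0016,-0.0208,0,75, 0,0,0.1217,-0.0016,-0.0208,0,75, 0,0,0.1217,-0.0016,-0.0208,0,75, 0,0,0.1217,-0.0016,-0.0208,0,75, 0,0,0.1217,-0.0016,-0.0208,0,75]' 40
python3 st.py; python3 - <<'E'
from h import *
a=get_image("top")["frame"];b=get_image("side")["frame"]
cv2.imwrite("pics/c3.png",np.hstack([cv2.resize(a[150:290,200:340],None,fx=2.8,fy=2.8),cv2.resize(b[150:290,170:310],None,fx=2.8,fy=2.8)])[:,:,::-1])
E
```

```text
time_s: 7.75
position: [0.4522, -0.0831, 0.1475]
tool_rot: [[0.704, 0.71, -0.001], [0.71, -0.704, 0.001], [-0.0, -0.001, -1.0]]
ft_force: [0.6, -0.2, 0.4]
grip_width: 0.0637
t 7.75 TCP [452.2 -83.1 147.5] psi 45.24 tilt [-0.0012  0.0006] F [ 0.6 -0.2  0.4] w 63.7 q6 -70.5
```

View pics/c3.png

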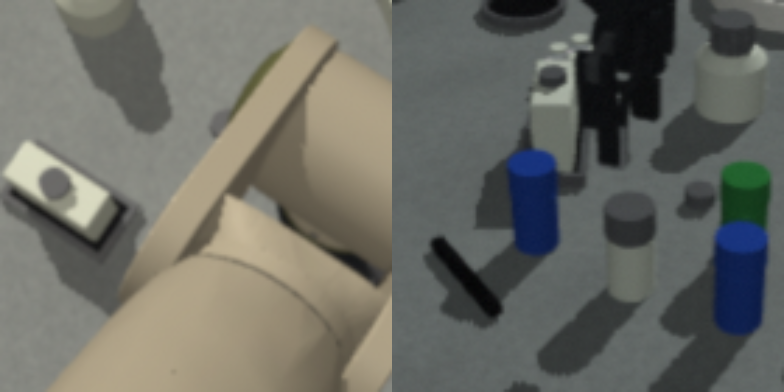

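The pack stands in its nest and the gripper is above the vial, clear of the blue and green look-alikes. Descending and gripping.

```bash
python3 -m crank '[0,0,0,0,0.001,-0.03,75, 0,0,0,0,0,-0.03,75, 0,0,0,0,0,-0.032,75, 0,0,0,0,0,0,75, 0,0,0,0,0,0,0, 0,0,0,0,0,0,0, 0,0,0,0,0,0,0, 0,0,0,0,0,0,0, 0,0,0,0,0,0,0, 0,0,0,0,0,0,0]' 30
python3 st.py
```

```text
time_s: 8.85
position: [0.4533, -0.0816, 0.0574]
tool_rot: [[0.708, 0.706, 0.002], [0.706, -0.708, -0.001], [0.001, 0.002, -1.0]]
ft_force: [-0.1, 0.9, 8.1]
grip_width: 0.039
t 8.85 TCP [453.3 -81.6  57.4] psi 44.94 tilt [ 0.0025 -0.001 ] F [-0.1  0.9  8.1] w 39.0 q6 -69.9
```

```bash
python3 -m crank '[0,0,0,0,0,0.02,0, 0,0,0,0,0,0.03,0, 0,0,0,0,0,0.03,0, 0,0,0,0,0,0.03,0, 0,0,0,0,0,0,0, 0,0,0,-0.0099,-0.0261,0,0, 0,0,0,-0.0099,-0.0261,0,0, 0,0,0,-0.0099,-0.0261,0,0, 0,0,0,-0.0099,-0.0261,0,0, 0,0,0,-0.0099,-0.0261,0,0, 0,0,0,-0.0099,-0.0261,0,0, 0,0,0,-0.0099,-0.0261,0,0, 0,0,0,-0.0099,-0.0261,0,0, 0,0,0,0,0,0,0, 0,0,0,0,0,0,0]' 30
python3 st.py
```

```text
time_s: 10.35
position: [0.373, -0.2899, 0.1657]
tool_rot: [[0.709, 0.706, -0.001], [0.706, -0.709, 0.001], [0.0, -0.001, -1.0]]
ft_force: [-0.3, 0.2, -1.2]
grip_width: 0.0392
t 10.35 TCP [ 373.  -289.9  165.7] psi 44.88 tilt [-0.0008  0.0013] F [-0.3  0.2 -1.2] w 39.2 q6 -97.1
```

Floor contact is expected at TCP z = 61.4.

```bash
python3 -m crank '[0,0,0,0.0012,0,-0.03,0, 0,0,0,0,0,-0.03,0, 0,0,0,0,0,-0.02,0, 0,0,0,0,0,-0.013,0, 0,0,0,0,0,-0.005,0, 0,0,0,0,0,-0.003,0, 0,0,0,0,0,-0.001,0, 0,0,0,0,0,-0.001,0, 0,0,0,0,0,0,0, 0,0,0,0,0,0,0]' 30
python3 st.py;python3 - <<'E'
from h import *
b=get_image("side")["frame"]
cv2.imwrite("pics/c4.png",cv2.resize(b[240:360,190:330],None,fx=3,fy=3)[:,:,::-1])
E
```

```text
time_s: 11.35
position: [0.3747, -0.2902, 0.0636]
tool_rot: [[0.708, 0.707, 0.0], [0.707, -0.708, -0.0], [-0.0, 0.001, -1.0]]
ft_force: [0.1, -0.0, -1.0]
grip_width: 0.0392
t 11.35 TCP [ 374.7 -290.2   63.6] psi 44.95 tilt [ 0.0004 -0.0005] F [ 0.1 -0.  -1. ] w 39.2 q6 -97.1
```

View pics/c4.png

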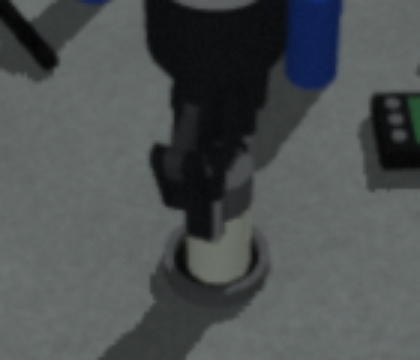

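The vial is inside the nest opening, about 2 mm above the floor.

```bash
python3 -m crank '[0,0,0,0,0,-0.001,0, 0,0,0,0,0,-0.001,0, 0,0,0,0,0,-0.0005,0, 0,0,0,0,0,0,0]' 30
python3 st.py
```

```text
time_s: 11.8
position: [0.3748, -0.2905, 0.0615]
tool_rot: [[0.708, 0.707, 0.001], [0.707, -0.708, -0.001], [-0.0, 0.001, -1.0]]
ft_force: [-1.3, 0.7, 7.8]
grip_width: 0.0394
t 11.8 TCP [ 374.8 -290.5   61.5] psi 44.95 tilt [ 0.0007 -0.001 ] F [-1.3  0.7  7.8] w 39.4 q6 -97.1
```

```bash
python3 -m crank '[0,0,0,0,0,0,70, 0,0,0,0,0,0,70, 0,0,0,0,0,0,70, 0,0,0,0,0,0,70, 0,0,0,0,0,0.03,70, 0,0,0,0,0,0.035,70, 0,0,0,0,0,0.04,70, 0,0,0,0,0,0,70]' 30
python3 -m crank '[0,0,-0.1344,0.021,0.0093,0,45, 0,0,-0.1344,0.021,0.0093,0,45, 0,0,-0.1344,0.021,0.0093,0,45, 0,0,-0.1344,0.021,0.0093,0,45, 0,0,-0.1344,0.021,0.0093,0,45, 0,0,-0.1344,0.021,0.0093,0,45, 0,0,-0.1344,0.021,0.0093,0,45, 0,0,-0.1344,0.021,0.0093,0,45, 0,0,-0.1344,0.021,0.0093,0,45, 0,0,-0.1344,0.021,0.0093,0,45, 0,0,-0.1344,0.021,0.0093,0,45, 0,0,-0.1344,0.021,0.0093,0,45, 0,0,-0.1344,0.021,0.0093,0,45, 0,0,-0.1344,0.021,0.0093,0,45, 0,0,0,0,0,0,45, 0,0,0,0,0,0,45]' 40
python3 st.py
```

```text
time_s: 12.6
position: [0.3759, -0.2916, 0.1701]
tool_rot: [[0.708, 0.707, 0.006], [0.707, -0.708, -0.007], [-0.001, 0.009, -1.0]]
ft_force: [-0.1, -0.4, -0.4]
grip_width: 0.0595
time_s: 14.2
position: [0.6683, -0.1598, 0.1646]
tool_rot: [[0.459, -0.889, -0.002], [-0.889, -0.459, 0.0], [-0.001, 0.001, -1.0]]
ft_force: [-0.4, -0.1, 0.2]
grip_width: 0.0384
t 14.2 TCP [ 668.3 -159.8  164.6] psi -62.7 tilt [-0.0017  0.0005] F [-0.4 -0.1  0.2] w 38.4 q6 39.4
```

Descend to TCP z = 70 (tips 56 mm, clear of the stem cap) and close.

```bash
python3 -m crank '[0,0,0,0.0005,-0.0005,-0.03,45, 0,0,0,0,0,-0.03,45, 0,0,0,0,0,-0.034,45, 0,0,0,0,0,0,45, 0,0,0,0,0,0,0, 0,0,0,0,0,0,0, 0,0,0,0,0,0,0, 0,0,0,0,0,0,0, 0,0,0,0,0,0,0, 0,0,0,0,0,0,0]' 60
python3 st.py; python3 - <<'E'
from h import *
a=get_image("top")["frame"];b=get_image("side")["frame"]
cv2.imwrite("pics/c5.png",np.hstack([cv2.resize(b[240:360,190:330],(392,336)),cv2.resize(b[180:300,290:430],(392,336))])[:,:,::-1])
E
```

```text
time_s: 15.2
position: [0.6696, -0.1607, 0.0736]
tool_rot: [[0.457, -0.89, 0.002], [-0.89, -0.457, -0.001], [0.002, -0.001, -1.0]]
ft_force: [-3.1, 0.7, 6.5]
grip_width: 0.0148
t 15.2 TCP [ 669.6 -160.7   73.6] psi -62.84 tilt [ 0.0023 -0.0013] F [-3.1  0.7  6.5] w 14.8 q6 39.5
```

View pics/c5.png

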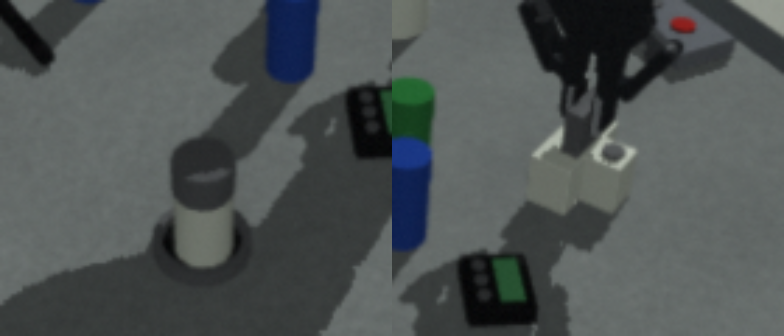

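The vial stands in its nest and the fin is gripped squarely.

```bash
python3 -m crank '[0,0,0,0,0,0.015,0, 0,0,0,0,0,0.025,0, 0,0,0,0,0,0.025,0, 0,0,0,0,0,0.025,0, 0,0,0,0,0,0,0, 0,0,0.0709,-0.0142,-0.0237,0,0, 0,0,0.0709,-0.0142,-0.0237,0,0, 0,0,0.0709,-0.0142,-0.0237,0,0, 0,0,0.0709,-0.0142,-0.0237,0,0, 0,0,0.0709,-0.0142,-0.0237,0,0, 0,0,0.0709,-0.0142,-0.0237,0,0, 0,0,0.0709,-0.0142,-0.0237,0,0, 0,0,0.0709,-0.0142,-0.0237,0,0, 0,0,0.0709,-0.0142,-0.0237,0,0, 0,0,0.0709,-0.0142,-0.0237,0,0, 0,0,0,0,0,0,0, 0,0,0,0,0,0,0]' 80
python3 st.py; python3 - <<'E'
from h import *
a=get_image("top")["frame"];b=get_image("side")["frame"]
cv2.imwrite("pics/c6.png",np.hstack([cv2.resize(a[170:310,360:500],(392,392)),cv2.resize(b[230:370,300:440],(392,392))])[:,:,::-1])
E
```

```text
time_s: 17.0
position: [0.5266, -0.3974, 0.1604]
tool_rot: [[0.925, -0.38, -0.001], [-0.38, -0.925, 0.002], [-0.002, -0.001, -1.0]]
ft_force: [0.3, 0.4, -2.2]
grip_width: 0.0147
t 17.0 TCP [ 526.6 -397.4  160.4] psi -22.33 tilt [-0.0012  0.0018] F [ 0.3  0.4 -2.2] w 14.7 q6 -25.0
```

View pics/c6.png

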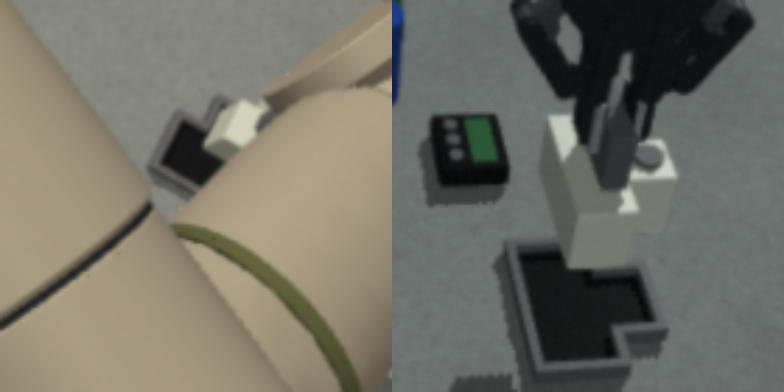

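Upright, with the stem pointing the same way as the nest's. Lowering to just above the rim.

```bash
python3 -m crank '[0,0,0,0.001,-0.0003,-0.03,0, 0,0,0,0,0,-0.025,0, 0,0,0,0,0,-0.012,0, 0,0,0,0,0,0,0, 0,0,0,0,0,0,0]' 80
python3 st.py; python3 - <<'E'
from h import *
b=get_image("side")["frame"]
cv2.imwrite("pics/c7.png",cv2.resize(b[270:380,310:430],None,fx=5,fy=5)[:,:,::-1])
E
```

```text
time_s: 17.6
position: [0.5287, -0.3978, 0.0958]
tool_rot: [[0.926, -0.378, 0.001], [-0.378, -0.926, -0.001], [0.001, 0.001, -1.0]]
ft_force: [-0.1, -0.9, -1.7]
grip_width: 0.0145
t 17.6 TCP [ 528.7 -397.8   95.8] psi -22.21 tilt [ 0.001 -0.001] F [-0.1 -0.9 -1.7] w 14.5 q6 -25.0
```

View pics/c7.png

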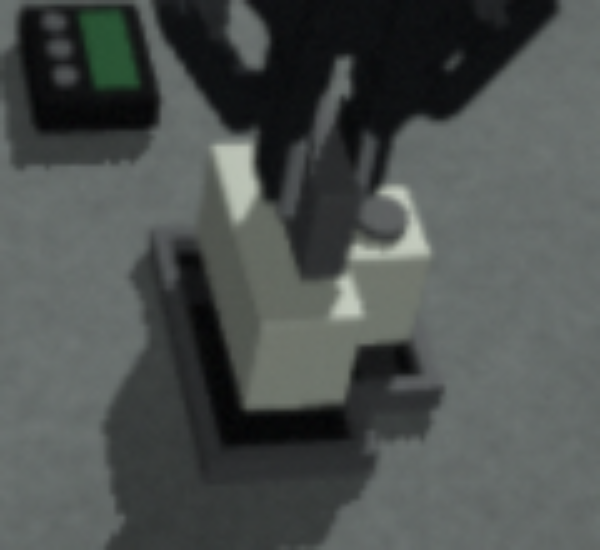

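The pack hovers over the opening with gaps of about 7 mm at the back and front. Down, 1 mm back in x.

```bash
python3 -m crank '[0,0,0,-0.001,0,-0.007,0, 0,0,0,0,0,-0.005,0, 0,0,0,0,0,-0.003,0, 0,0,0,0,0,-0.002,0, 0,0,0,0,0,-0.001,0, 0,0,0,0,0,0,0, 0,0,0,0,0,0,0]' 80
python3 st.py
```

```text
time_s: 18.35
position: [0.527, -0.3978, 0.0778]
tool_rot: [[0.926, -0.378, -0.0], [-0.378, -0.926, -0.0], [0.0, 0.0, -1.0]]
ft_force: [-3.3, 2.1, 5.7]
grip_width: 0.0147
t 18.35 TCP [ 527.  -397.8   77.8] psi -22.23 tilt [-0.0001 -0.0004] F [-3.3  2.1  5.7] w 14.7 q6 -25.1
```

```bash
python3 -m crank '[0,0,0,0,0,0,42, 0,0,0,0,0,0,42, 0,0,0,0,0,0,42, 0,0,0,0,0,0.03,42, 0,0,0,0,0,0.04,42, 0,0,0,0,0,0.05,42, 0,0,0,0,0,0,42]' 40
python3 -m crank '[0,0,0,0.008,0.0332,0,75, 0,0,0,0.008,0.0332,0,75, 0,0,0,0.008,0.0332,0,75, 0,0,0,0.008,0.0332,0,75, 0,0,0,0.008,0.0332,0,75, 0,0,0,0.008,0.0332,0,75, 0,0,0,0.008,0.0332,0,75, 0,0,0,0.008,0.0332,0,75, 0,0,0,0.008,0.0332,0,75, 0,0,0,0.008,0.0332,0,75, 0,0,0,0.008,0.0332,0,75, 0,0,0,0.008,0.0332,0,75, 0,0,0,0.008,0.0332,0,75, 0,0,0,0.008,0.0332,0,75, 0,0,0,0.008,0.0332,0,75, 0,0,0,0.008,0.0332,0,75, 0,0,0,0,0,0,75, 0,0,0,0,0,0,75]'
python3 st.py
```

```text
time_s: 19.05
position: [0.5288, -0.3994, 0.2044]
tool_rot: [[0.926, -0.378, 0.009], [-0.378, -0.926, -0.01], [0.012, 0.006, -1.0]]
ft_force: [0.4, -0.4, -0.6]
grip_width: 0.0359
time_s: 20.85
position: [0.655, 0.1338, 0.1962]
tool_rot: [[0.926, -0.377, -0.001], [-0.377, -0.926, -0.0], [-0.001, 0.001, -1.0]]
ft_force: [0.6, 0.3, 0.5]
grip_width: 0.0642
t 20.85 TCP [655.  133.8 196.2] psi -22.16 tilt [-0.0007 -0.0003] F [0.6 0.3 0.5] w 64.2 q6 23.6
```

Descend to TCP z = 84.

```bash
python3 -m crank '[0,0,0,0,-0.0005,-0.04,75, 0,0,0,0,0,-0.04,75, 0,0,0,0,0,-0.034,75, 0,0,0,0,0,0,75, 0,0,0,0,0,0,0, 0,0,0,0,0,0,0, 0,0,0,0,0,0,0, 0,0,0,0,0,0,0, 0,0,0,0,0,0,0, 0,0,0,0,0,0,0]' 60
python3 st.py
```

```text
time_s: 21.85
position: [0.6561, 0.1328, 0.0853]
tool_rot: [[0.926, -0.378, 0.004], [-0.378, -0.926, -0.0], [0.004, -0.001, -1.0]]
ft_force: [-1.4, -1.2, 7.0]
grip_width: 0.0403
t 21.85 TCP [656.1 132.8  85.3] psi -22.23 tilt [ 0.0043 -0.0004] F [-1.4 -1.2  7. ] w 40.3 q6 23.6
```

```bash
python3 -m crank '[0,0,0,0,0,0.015,0, 0,0,0,0,0,0.025,0, 0,0,0,0,0,0.03,0, 0,0,0,0,0,0.03,0, 0,0,0,0,0,0,0, 0,0,0,-0.0095,0.0238,0,0, 0,0,0,-0.0095,0.0238,0,0, 0,0,0,-0.0095,0.0238,0,0, 0,0,0,-0.0095,0.0238,0,0, 0,0,0,-0.0095,0.0238,0,0, 0,0,0,-0.0095,0.0238,0,0, 0,0,0,-0.0095,0.0238,0,0, 0,0,0,-0.0095,0.0238,0,0, 0,0,0,-0.0095,0.0238,0,0, 0,0,0,-0.0095,0.0238,0,0, 0,0,0,-0.0095,0.0238,0,0, 0,0,0,-0.0095,0.0238,0,0, 0,0,0,0,0,0,0, 0,0,0,0,0,0,0]' 70
python3 st.py; python3 - <<'E'
from h import *
a=get_image("top")["frame"];b=get_image("side")["frame"]
cv2.imwrite("pics/c8.png",np.hstack([cv2.resize(a[100:240,50:190],(392,392)),cv2.resize(b[60:200,150:290],(392,392))])[:,:,::-1])
E
```

```text
time_s: 23.75
position: [0.5406, 0.4186, 0.1817]
tool_rot: [[0.926, -0.377, -0.001], [-0.377, -0.926, -0.001], [-0.001, 0.001, -1.0]]
ft_force: [0.6, 0.2, -2.4]
grip_width: 0.0402
t 23.75 TCP [540.6 418.6 181.7] psi -22.18 tilt [-0.0014 -0.001 ] F [ 0.6  0.2 -2.4] w 40.2 q6 50.0
```

View pics/c8.png

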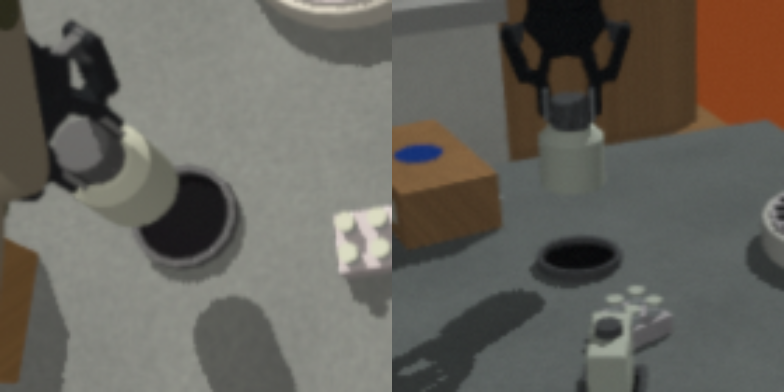

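The bottle hangs upright above its nest. Lowering.

```bash
python3 -m crank '[0,0,0,0.001,0.0004,-0.03,0, 0,0,0,0,0,-0.025,0, 0,0,0,0,0,-0.017,0, 0,0,0,0,0,-0.008,0, 0,0,0,0,0,-0.005,0, 0,0,0,0,0,-0.003,0, 0,0,0,0,0,-0.002,0, 0,0,0,0,0,0,0, 0,0,0,0,0,0,0]' 70
python3 st.py
```

```text
time_s: 24.75
position: [0.5423, 0.4191, 0.0934]
tool_rot: [[0.926, -0.378, 0.001], [-0.378, -0.926, 0.0], [0.001, -0.001, -1.0]]
ft_force: [0.2, -0.5, -3.2]
grip_width: 0.04
t 24.75 TCP [542.3 419.1  93.4] psi -22.23 tilt [0.0008 0.0004] F [ 0.2 -0.5 -3.2] w 40.0 q6 50.0
```

```bash
python3 -m crank '[0,0,0,0,0,-0.0015,0, 0,0,0,0,0,-0.001,0, 0,0,0,0,0,-0.001,0, 0,0,0,0,0,-0.0005,0, 0,0,0,0,0,0,0, 0,0,0,0,0,0,0]' 70
python3 st.py
```

```text
time_s: 25.35
position: [0.5422, 0.4192, 0.0895]
tool_rot: [[0.926, -0.378, 0.001], [-0.378, -0.926, 0.001], [0.0, -0.001, -1.0]]
ft_force: [-2.3, 0.2, 4.1]
grip_width: 0.0401
t 25.35 TCP [542.2 419.2  89.5] psi -22.22 tilt [0.0007 0.0005] F [-2.3  0.2  4.1] w 40.1 q6 50.1
```

```bash
python3 -m crank '[0,0,0,0,0,0,80, 0,0,0,0,0,0,80, 0,0,0,0,0,0,80, 0,0,0,0,0,0,80, 0,0,0,0,0,0.03,80, 0,0,0,0,0,0.05,80, 0,0,0,0,0,0.05,80, 0,0,0,0,0,0.02,80]'
python3 -m crank '[0,0,0,-0.028,0.0079,0,80, 0,0,0,-0.028,0.0079,0,80, 0,0,0,-0.028,0.0079,0,80, 0,0,0,-0.028,0.0079,0,80, 0,0,0,-0.028,0.0079,0,80, 0,0,0,-0.028,0.0079,0,80, 0,0,0,-0.028,0.0079,0,80, 0,0,0,-0.028,0.0079,0,80, 0,0,0,-0.028,0.0079,0,80, 0,0,0,-0.028,0.0079,0,80, 0,0,0,-0.028,0.0079,0,80, 0,0,0,-0.028,0.0079,0,80, 0,0,0,-0.028,0.0079,0,80, 0,0,0,-0.028,0.0079,0,80, 0,0,0,0,0,0,80]'
python3 st.py; python3 - <<'E'
from h import *
a=get_image("top")["frame"];b=get_image("side")["frame"]
def row(a,pts): return np.hstack([cv2.resize(a[y-32:y+32,x-32:x+32],(200,200),interpolation=cv2.INTER_CUBIC) for x,y in pts])
cv2.imwrite("pics/top9.png",a[:,:,::-1])
cv2.imwrite("pics/c9.png",np.vstack([row(a,[(390,280),(116,177),(226,220),(440,228)]),row(b,[(262,310),(216,138),(228,190),(368,325)])])[:,:,::-1])
E
```

```text
time_s: 26.15
position: [0.5429, 0.4194, 0.2447]
tool_rot: [[0.926, -0.378, 0.007], [-0.378, -0.926, 0.004], [0.005, -0.006, -1.0]]
ft_force: [0.5, 0.2, -0.6]
grip_width: 0.0684
time_s: 27.65
position: [0.1474, 0.53, 0.2391]
tool_rot: [[0.927, -0.375, -0.0], [-0.375, -0.927, 0.0], [-0.001, -0.0, -1.0]]
ft_force: [0.8, -0.1, -0.5]
grip_width: 0.0684
t 27.65 TCP [147.4 530.  239.1] psi -22.03 tilt [-0.0005  0.0005] F [ 0.8 -0.1 -0.5] w 68.4 q6 84.1
```

View pics/top9.png

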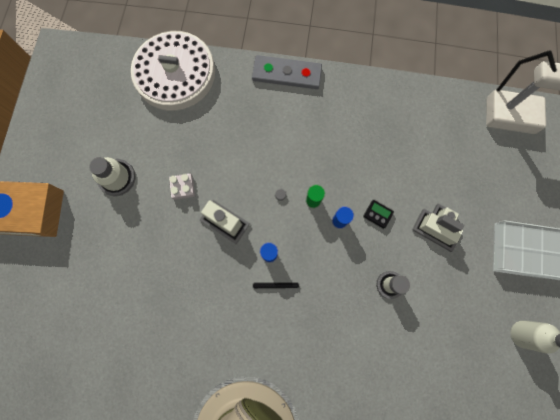

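View pics/c9.png

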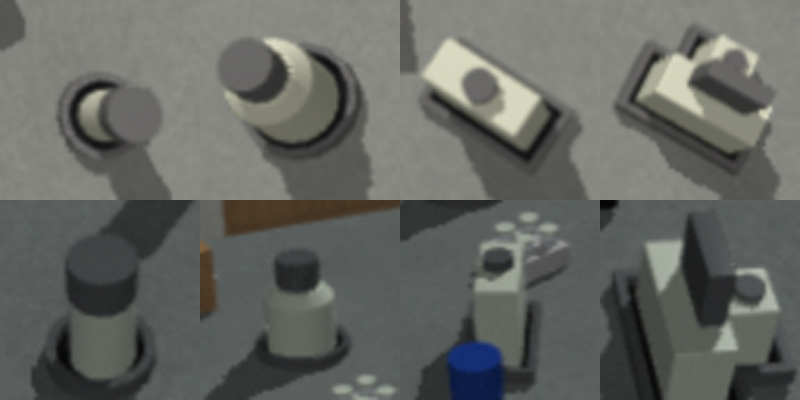

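Both views show all four containers upright inside the matching rims: vial (390,285), bottle (116,177), pack (224,220), tpack (440,228). The look-alikes haven't moved. Handing in.

```bash
python3 -c "
from rig import *
print(close_job())"
```

```text
the job is handed in; nothing more can be done
None
```

All four containers are standing upright in their matching nests, and I handed the job in at about 28 s on the robot's clock (limit 115 s).

- **What I did:** I located everything from the two camera views, then placed the pack, vial, T-pack and bottle in that order. Each was lowered in millimetre steps until it touched the floor, then released.
- **Seating:** Each container met the floor 3.9–4.2 mm higher than where it was gripped on the deck, matching the 4 mm nest floor. The wrist force readings stayed below 15 N.
- **Last checks:** The final top and side pictures show all four inside their rims, the T-pack's stem in the stem of its nest and the arm clear. The blue and green look-alikes had not moved.
- **Small disagreements:** The finger opening read 1–2 mm less than the nominal width on the bottle's cap, the T-pack's fin and the vial. No check failed, but the hand-in gives no verdict.

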